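# Stow the ridge pad under the tool case's tray

## Task

The print run is over: put the long ridge-shaped printing pad away in the compartment underneath the tool case's top tray. Swing the tray up and all the way over by its grip bar until it rests open, set the pad upright in the compartment, then bring the tray back and lower it gently, without letting it drop, until it sits fully closed on the case.

Things in the scene. Friction and masses are not known exactly. Their poses are not given: they have to be found in the camera images.
- tray (a joint): swing of the case's cantilever tray, rad: 0 closed on the case (start), 2.37 fully over, resting open beside the case. Top of the arc at 1.19: past it gravity carries the tray on to open, before it back to closed; it stays at either end by itself. Moving weight about 0.45 kg, light friction. Two pairs of parallel arms keep the tray level all the way.
- tray_handle (a point): centre of the tray's grip bar: dark steel, 108 long (case's x), 14 wide, 16 high (mm), mid-tray, centre 27 above the tray's rim, clear beneath. Axes always as bay. From closed it moves by y = 110 (cos 0.384 - cos(0.384 + q)), z = 110 (sin(0.384 + q) - sin 0.384) mm along the case's axes, q = tray: up 69 at the top; 204 to +y, at its first height, when open.
- bay (a point): centre of the compartment's floor in the grey tool case (fixed; floor 5 above the table). x: the case's long side, y: the side the tray swings to (robot's left), z up. Compartment 210 (x) by 150 (y), 75 deep, empty; case 220 by 160 by 80 high. The closed tray (218 by 158, 32 high) covers it, the bar's centre 137 above this point. Tray open, nothing is above the compartment.
- ridge_pad_center (a point): centre, half-way up, of the loose printing pad to put away: 80 long (x), 40 wide (y), 50 high (z), standing upright. Aluminium plate, on it pale green silicone, sides upright to 28 above the table, then sloping like a roof to a long ridge along x. Grip low, across the 40 mm. About 0.18 kg. Two other such pads stand near: a round dome and a square pyramid.
Not all that is in view belongs to the job. What is shaped like the part that bears ridge_pad_center but blue is not meant.

How it is judged:
By the outcome, as a careful person would: the job done as asked, in the order asked, and still so for the second after the job is handed in, with the robot touching nothing.
It also fails if it takes over 72 s, if anything falls off the work surface, if the arm or the gripper's body presses on something with over 40 N, if the wrist force passes 120 N, or if a joint passes its speed limit or range.

## Robot

A 7-joint arm with a two-finger parallel gripper is mounted at the origin on the work surface. World frame = base frame: x ahead of the robot, y to its left, z up, the work surface at z = 0. Lengths are in m, angles in rad, forces in N, time in s.
With the tool pointing down it reaches from about 0.4 to 0.925 m from the base axis. Payload 5.6 kg.
Tool frame: the origin (TCP) lies on the centre line of the jaws, within the pads' length; the fingertips stand 14 mm ahead of it and the grasp point (between the pads) lies 5 mm behind it; z points along the fingers, y is the line along which they close (so a half turn about z gives the same grasp; the last joint's range is limited). The gripper opens to 85 mm and grips with 20 to 120 N. Pads are 22 mm wide; open, the fingers measure 114 mm over their backs; the gripper's body (76 mm by 85 mm) begins 54 mm behind the grasp point. The pads swing forward as they close: fully open they stand 13 mm farther back than shut.
Start: joints at [-0.043, 0.468, -0.012, 1.603, 0.006, 1.071, -0.056], TCP at [0.65, -0, 0.216] pointing down, gripper open.
Joint ranges: [-2.53, 2.53], [-0.31, 2.02], [-1.57, 1.55], [0.28, 2.44], [-1.29, 4.43], [0.15, 1.84], [-2.92, 2.92]. Speed limits (rad/s): [2.57, 2.57, 3.14, 3.14, 3.14, 3.14, 3.14].

## Interface

Orientations are given as a unit quaternion [x, y, z, w].
In Python, from workcell import env gives the robot as it stands.
- The arm moves only by the tool play_rows, never from a script. Its argument "rows" is one flat list of numbers, 7 for each row, row after row: the finger opening in mm, from 0 to 85.4, then the shift along the tool's x, y, z in mm, then the turn, a rotation vector about the tool's x, y, z in rad. A call has exactly 8 rows; each row is the pose to reach, as a shift and turn from the pose commanded when the call began, along the tool's axes at that moment; what a row does not reach only later rows make up. A row lasts 1/12 s, in which the tool goes at most 41.7 mm and 7.16 degrees, less where a joint would pass 70% of its speed; a pose out of reach is approached as far as the arm can. A call with a gripper value outside its range is refused whole. The fingers move at their own pace and stop on an object; the grip force is fixed at half the most. Time passes only in rows, so rows that repeat a pose let the fingers close, or fill a call up. It gives the time, the measured TCP pose, the force, the opening and the grip force at its end, in the units of the state.
- env.state(): the state, without advancing time (a new reading comes with each control period).
- env.snapshot(name): name is "scene" or "side" or "wrist"; returns (picture, depth): 480x640x3 uint8, red, green, blue; 480x640 float32, m along the optical axis (not along the pixel's ray), 0 where there is no reading.
- env.camera_info(name): a dict with "intrinsics" (3x3 intrinsics, pixels), "xyz" and "rotation" of the camera in the world; the wrist camera has in their place "T_tool_cam" (4x4, takes a point from camera to tool coordinates, whose origin is the TCP and whose axes are the flange's). Camera axes: x right, y up, looking along -z (the intrinsics and any distortion apply to the point x, -y, -z); pixel columns grow to the right and rows downward; lengths in m; the calibration is good to about 2 mm. A picture is of the moment at which its call begins: read the wrist's pose just before it. camera_info takes no time and is no camera call.
- env.job_done(): hands the job in; it is judged then, once.
The state is a dict: "t": time; "qpos": joint angles; "qd": joint speeds; "tau": joint torques, N m; "tool_pos": TCP position; "tool_rot": TCP orientation; "contact_force": force on the tool from outside, world axes, zero at the start; "torque": the same for the moment, N m; "gripper_width": finger opening in m; "grasp_force": force on a finger pad.
Only numpy, scipy, OpenCV 4.12 (cv2) and the standard library are available. Lean on these libraries where they do the work, as an engineer would, in place of code of your own. Each camera call takes 0.05 s, during which the arm holds its last target. There are 200 camera calls.

## Working session

There is one attempt and no reset: what is moved stays moved. The work goes in short steps, Python scripts to look and compute and a tool call to move; the robot and the scene stay as the last step left them, time stands still between calls to the robot, and variables do not carry over. Pictures are saved under pics/ and viewed, at most 11 in all, crops included, and the job is handed in when it is done.

Besides the shell and the picture viewer there is one more tool, called after "Call:" as name(argument=value, ...) on one line, values as JSON. play_rows: Moves the arm, as the interface text tells. Its arguments: {"type":"object","properties":{"rows":{"type":"array","items":{"type":"number"}}},"required":["rows"]}

```bash
mkdir -p pics; ls; cat > h.py <<'E'
import numpy as np, cv2
from scipy.spatial.transform import Rotation as R
from workcell import env
def cam(name,st=None):
    c=env.camera_info(name); K=np.array(c["intrinsics"])
    if "T_tool_cam" in c:
        st=st or env.state(); T=np.eye(4); T[:3,:3]=R.from_quat(st["tool_rot"]).as_matrix(); T[:3,3]=st["tool_pos"]
        T=T@np.array(c["T_tool_cam"]); return K,T[:3,:3],T[:3,3],c
    r=np.array(c["rotation"]); r=r if r.shape==(3,3) else R.from_quat(r).as_matrix()
    return K,r,np.array(c["xyz"]),c
def cloud(name):
    st=env.state(); K,r,t,c=cam(name,st); im,d=env.snapshot(name)
    v,u=np.mgrid[:480,:640]
    P=np.stack([(u-K[0,2])/K[0,0]*d,-(v-K[1,2])/K[1,1]*d,-d],-1)@r.T+t
    P[d==0]=np.nan
    return im,d,P
def save(n,im): cv2.imwrite("pics/"+n+".png",cv2.cvtColor(im,cv2.COLOR_RGB2BGR))
E
python3 - <<'E'
from h import *
for n in("scene","side","wrist"):
    c=env.camera_info(n);print(n,{k:np.round(np.array(v),3).tolist() for k,v in c.items() if not isinstance(v,str)})
im,d,P=cloud("scene");save("scene",im);np.save("scene.npy",P)
im,d,P=cloud("side");save("side",im);np.save("side.npy",P)
print(env.state())
E
```

```text
pics
scene {'intrinsics': [[583.163, 0.0, 318.405], [0.0, 583.163, 232.831], [0.0, 0.0, 1.0]], 'xyz': [1.207, -0.072, 0.791], 'rotation': [0.257, 0.289, 0.683, 0.62]}
side {'intrinsics': [[487.516, 0.0, 322.657], [0.0, 487.516, 239.417], [0.0, 0.0, 1.0]], 'xyz': [0.349, 0.688, 0.633], 'rotation': [-0.041, 0.482, 0.871, -0.088]}
wrist {'intrinsics': [[373.225, 0.0, 317.543], [0.0, 373.225, 235.49], [0.0, 0.0, 1.0]], 'T_tool_cam': [[-0.0, 0.963, 0.27, 0.068], [1.0, 0.0, 0.0, 0.001], [0.0, 0.27, -0.963, -0.159], [0.0, 0.0, 0.0, 1.0]]}
{'t': 0.1, 'qpos': array([-0.04302748,  0.46828665, -0.01159879,  1.60354194,  0.00601665,
        1.07140637, -0.05627525]), 'qd': array([-2.17004426e-04, -3.45127793e-03,  9.55952804e-05, -2.10117070e-03,
       -4.92511715e-04, -2.09037636e-04, -3.80307863e-04]), 'tau': array([ 1.06754396e-03, -5.33521950e+01,  2.19214533e-02, -2.51963443e+01,
        1.15740488e-02,  4.25570266e-03,  1.47225879e-06]), 'tool_pos': array([ 6.49467091e-01, -5.74517515e-05,  2.15030897e-01]), 'tool_rot': array([ 7.07109304e-01,  7.07103801e-01, -6.13502872e-04, -5.19843188e-04]), 'contact_force': array([0.30840762, 0.25816702, 0.70598117]), 'torque': array([-0.0061315 ,  0.01310499, -0.02254012]), 'grasp_force': 0.0, 'gripper_width': 0.08579797869424728}
```

View pics/scene.png

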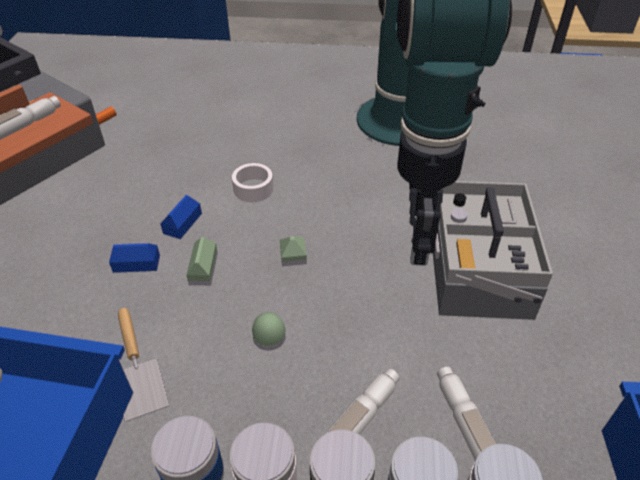

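View pics/side.png

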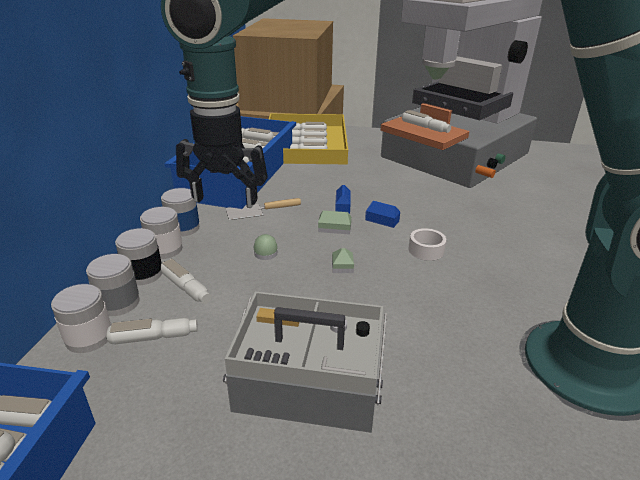

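Candidates: the pale green ridge is at scene (202,260) and side (335,221). It could be confused with the blue ridges at scene (182,216) and (134,257), the dome at (268,330) and the pyramid at (293,248). I choose (202,260). The case is at scene (490,250) and its bar at (494,222).

```bash
python3 - <<'E'
from h import *
def rect(p,l):
    (c,s,a)=cv2.minAreaRect((p[:,:2]*1000).astype(np.float32)); print(l,len(p),np.round(c,1),np.round(s,1),round(a,1),'z',np.round(np.nanpercentile(p[:,2],[2,50,98])*1000,1))
for n in("scene","side"):
    im=cv2.cvtColor(cv2.imread(f"pics/{n}.png"),cv2.COLOR_BGR2RGB);P=np.load(n+".npy")
    hsv=cv2.cvtColor(im,cv2.COLOR_RGB2HSV); 
    g=((hsv[...,0]>35)&(hsv[...,0]<75)&(hsv[...,1]>40)&(P[...,2]<.08)&(P[...,2]>.006)).astype(np.uint8)
    N,L,S,C=cv2.connectedComponentsWithStats(g)
    for i in range(1,N):
        if S[i,4]>150:
            p=P[L==i]; rect(p,f"{n} green {np.round(C[i])}"); 
            if p[:,2].max()>.04: rect(p[p[:,2]>.043],"   ridge")
    box=(slice(170,320),slice(436,555)) if n=="scene" else (slice(285,430),slice(220,392))
    Q=P[box].reshape(-1,3); z=Q[:,2]
    print(n,'hist',np.histogram(z,np.arange(0,.17,.01))[0])
    rect(Q[(z>.104)&(z<.122)],"rim"); rect(Q[(z>.138)&(z<.156)],"bar")
    rect(Q[(z>.02)&(z<.156)],"all")
im=cv2.imread("pics/scene.png");cv2.imwrite("pics/c1.png",cv2.resize(im[190:300,100:320],None,fx=3,fy=3,interpolation=2))
E
```

```text
scene green [292. 248.] 371 [ 473.6 -199.3] [46.4 43.9] 11.5 z [14.5 31.3 47.6]
   ridge 35 [ 472.1 -199.8] [12.9 15.9] 18.6 z [43.3 46.2 49. ]
scene green [202. 259.] 808 [ 520.2 -357.4] [77.1 38.9] 3.8 z [16.  37.2 51.1]
   ridge 238 [ 519.3 -357.9] [66.6 18.6] 2.8 z [43.2 48.  52. ]
scene green [268. 328.] 685 [ 661.  -213.7] [43.3 48.1] 31.3 z [16.  38.4 47.8]
   ridge 207 [ 656.  -214.3] [31.2 30.3] 22.9 z [43.1 45.3 49.1]
scene hist [1693  417  432  422  404  373  535  565 4277 2306 1818 1325   47   70
  370   98]
rim 2305 [474.7 138.9] [229.9 159.5] 2.3 z [104.3 111.  117. ]
bar 491 [471.8 138.8] [109.2  15.8] 1.8 z [139.1 148.7 151.4]
all 13042 [476.4 136.1] [233.4 165.8] 2.5 z [ 25.9  88.5 148.5]
side green [334. 221.] 296 [ 515.2 -347.8] [79.3 32. ] 9.0 z [11.9 25.2 49.2]
   ridge 51 [ 515.7 -354.9] [62.2 14.2] 1.8 z [44.  47.5 50.6]
side green [265. 245.] 315 [ 650.4 -204.1] [50.2 38.8] 12.6 z [11.9 29.6 45.9]
   ridge 42 [ 652.  -211.9] [28.  21.2] 32.9 z [43.1 44.6 47. ]
side green [342. 259.] 190 [ 469.  -194.5] [46.3 44.9] 16.1 z [12.7 25.  45.6]
   ridge 8 [ 471.2 -192.6] [15.4 11.1] 88.0 z [43.9 45.7 46.2]
side hist [1580  624  629  632  655  705  788  945 5878 2347 1855 1597   79  208
  681   19]
rim 2702 [471.  140.6] [231.6 162.8] 2.0 z [104.3 111.4 115.9]
bar 772 [471.  141.6] [107.8  16.7] 2.2 z [138.3 147.6 150.1]
all 17018 [471.1 141.1] [237.8 164. ] 2.0 z [ 25.7  86.6 148. ]
```

View pics/c1.png

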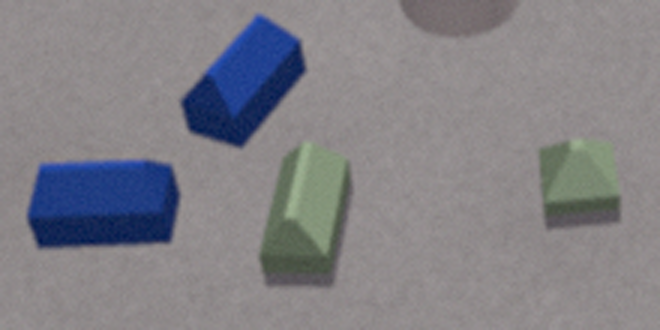

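The crop shows the pale green ridge pad upright, with its ridge along x at crop (300,185). The blue ones are decoys, and the pyramid is at (580,175). The bar is at about (471,140) with yaw about 2°, and the pad is at (518,-357).

Next I go above the bar and turn the tool so it closes across the bar.

Call:
play_rows(rows=[85,17,-22,0,0,0,0.115,85,35,-44,0,0,0,0.23,85,52,-67,0,0,0,0.345,85,70,-89,0,0,0,0.46,85,87,-111,0,0,0,0.575,85,105,-133,0,0,0,0.69,85,122,-156,0,0,0,0.805,85,140,-178,0,0,0,0.92])

```text
t: 0.77
tool_pos: [0.4704, 0.1404, 0.2156]
tool_rot: [0.948, 0.317, -0.0, 0.0]
contact_force: [0.4, 0.3, -0.2]
gripper_width: 0.0849
grasp_force: 0.0
```

Call:
play_rows(rows=[85,0,0,0,0,0,0.12,85,0,0,0,0,0,0.24,85,0,0,0,0,0,0.36,85,0,0,0,0,0,0.48,85,0,0,0,0,0,0.58,85,0,0,0,0,0,0.616,85,0,0,0,0,0,0.616,85,0,0,0,0,0,0.616])

```text
t: 1.43
tool_pos: [0.4718, 0.14, 0.2157]
tool_rot: [1.0, 0.018, -0.0, 0.0]
contact_force: [0.2, -0.4, -0.7]
gripper_width: 0.0848
grasp_force: 0.0
```

```bash
cat > m.py <<'E'
from h import *
def tool(pt,st=None):
    st=st or env.state(); return np.round(R.from_quat(st["tool_rot"]).as_matrix().T@(np.array(pt)-np.array(st["tool_pos"])*1000),1)
def info():
    s=env.state(); M=R.from_quat(s["tool_rot"]).as_matrix()
    print('t',round(s['t'],2),'tcp',np.round(s['tool_pos']*1000,1),'xyaw',np.round(np.degrees(np.arctan2(M[1,0],M[0,0])),2),'zax',np.round(M[:,2],4),'F',np.round(s['contact_force'],1),'w',round(s['gripper_width']*1000,1),'q',np.round(s['qpos'],2))
E
python3 - <<'E'
from m import *
info()
im,d,P=cloud("wrist");save("w1",im)
Q=P.reshape(-1,3);Q=Q[(Q[:,2]>.138)&(Q[:,2]<.156)]
Q=Q[np.hypot(Q[:,0]-.471,Q[:,1]-.14)<.07]
print(np.percentile(Q,[5,50,95],axis=0)*1000)
c,s,a=cv2.minAreaRect((Q[:,:2]*1000).astype(np.float32));print(c,s,a,tool([c[0],c[1],142]))
E
```

```text
t 1.43 tcp [471.8 140.  215.7] xyaw 2.07 zax [-5.e-04 -2.e-04 -1.e+00] F [ 0.2 -0.4 -0.7] w 84.8 q [-0.48  0.2   0.14  1.99 -0.03  0.96 -1.86]
[[426.55387243 132.31851212 148.33313924]
 [478.77097098 138.82109657 150.41955969]
 [522.39451368 145.33035412 151.61281749]]
(473.0317687988281, 138.66802978515625) (107.56140899658203, 14.02783203125) 1.947636365890503 [ 1.2  1.3 73.7]
```

View pics/w1.png

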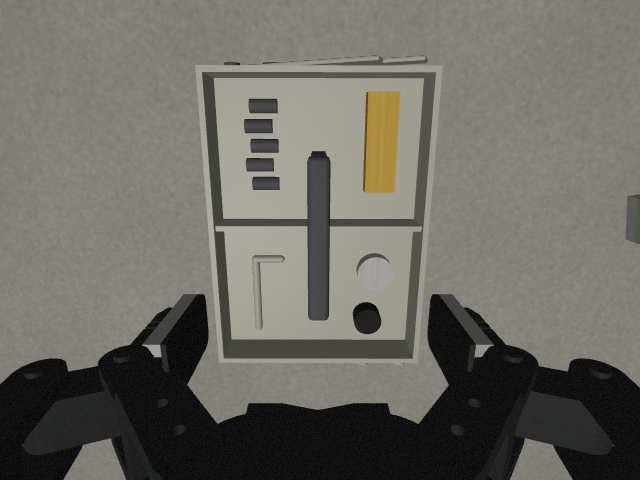

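The wrist view shows the bar running from (318,155) to (318,320), between the fingers. I'm descending and gripping.

Call:
play_rows(rows=[85,1,1.3,12,0,0,0,85,1,1.3,26,0,0,0,85,1,1.3,42,0,0,0,70,1,1.3,56,0,0,0,55,1,1.3,67,0,0,0,45,1,1.3,74,0,0,0,40,1,1.3,75.5,0,0,0,30,1,1.3,75.5,0,0,0])

```text
t: 2.15
tool_pos: [0.4729, 0.1386, 0.1401]
tool_rot: [1.0, 0.017, -0.0, 0.0]
contact_force: [-0.3, -0.5, 0.8]
gripper_width: 0.0306
grasp_force: 0.0
```

Call:
play_rows(rows=[8,0,0,0,0,0,0,8,0,0,0,0,0,0,8,0,0,0,0,0,0,8,0,0,0,0,0,0,8,0,0,0,0,0,0,8,0,0,0,0,0,0,8,0,0,0,0,0,0,8,0,0,0,0,0,0])

```text
t: 2.82
tool_pos: [0.4731, 0.1387, 0.1404]
tool_rot: [1.0, 0.017, 0.0, -0.0]
contact_force: [0.5, -0.6, -0.3]
gripper_width: 0.0083
grasp_force: 0.0
```

```bash
python3 - <<'E'
from m import *
info()
q=np.linspace(0,2.37,41)
for k in range(0,41): print(k,round(q[k],3),np.round([-110*(np.cos(.384)-np.cos(.384+q[k])),-110*(np.sin(.384+q[k])-np.sin(.384))],1))
E
```

```text
t 2.82 tcp [473.1 138.7 140.4] xyaw 2.0 zax [ 1.e-04  0.e+00 -1.e+00] F [ 0.5 -0.6 -0.3] w 8.3 q [-0.47  0.3   0.13  2.05 -0.06  0.79 -1.84]
0 0.0 [-0. -0.]
1 0.059 [-2.6 -6. ]
2 0.119 [ -5.6 -11.8]
3 0.178 [ -8.9 -17.4]
4 0.237 [-12.5 -22.8]
5 0.296 [-16.5 -28. ]
6 0.356 [-20.7 -32.9]
7 0.415 [-25.3 -37.6]
8 0.474 [-30.1 -42. ]
9 0.533 [-35.1 -46.1]
10 0.592 [-40.4 -49.9]
11 0.652 [-45.9 -53.4]
12 0.711 [-51.6 -56.6]
13 0.77 [-57.5 -59.4]
14 0.83 [-63.5 -61.8]
15 0.889 [-69.7 -63.9]
16 0.948 [-76.  -65.7]
17 1.007 [-82.3 -67. ]
18 1.066 [-88.8 -68. ]
19 1.126 [-95.3 -68.6]
20 1.185 [-101.8  -68.8]
21 1.244 [-108.3  -68.6]
22 1.304 [-114.8  -68. ]
23 1.363 [-121.2  -67.1]
24 1.422 [-127.6  -65.8]
25 1.481 [-133.9  -64.1]
26 1.541 [-140.1  -62. ]
27 1.6 [-146.1  -59.5]
28 1.659 [-152.   -56.8]
29 1.718 [-157.7  -53.6]
30 1.778 [-163.3  -50.2]
31 1.837 [-168.6  -46.4]
32 1.896 [-173.6  -42.3]
33 1.955 [-178.4  -37.9]
34 2.014 [-183.   -33.2]
35 2.074 [-187.3  -28.3]
36 2.133 [-191.2  -23.1]
37 2.192 [-194.9  -17.7]
38 2.252 [-198.2  -12.1]
39 2.311 [-201.2   -6.3]
40 2.37 [-203.8   -0.4]
```

The opening is 8.3 mm with no grip force, so the bar isn't between the pads. I'm looking again.

```bash
python3 - <<'E'
from h import *
im,d,P=cloud("side");im2,d,P2=cloud("wrist")
a=cv2.resize(im[190:430,150:470],(640,480),interpolation=2)
save("s2",np.hstack([cv2.resize(a,(400,300)),cv2.resize(im2,(400,300))]))
Q=P.reshape(-1,3); Q=Q[(Q[:,0]>.40)&(Q[:,0]<.55)&(Q[:,1]>.08)&(Q[:,1]<.22)]
print(np.histogram(Q[:,2],np.arange(.1,.2,.005))[0])
B=Q[(Q[:,2]>.13)&(Q[:,2]<.156)];print(np.percentile(B,[2,50,98],axis=0)*1000)
E
```

```text
[244 312 399  51  48  38  51 159 171 442  32  19  32  48  41  50  39  15
   3]
[[418.39563876 135.36096512 132.41397108]
 [467.89639163 145.90659919 146.11606413]
 [522.27311648 149.72477018 150.49247413]]
```

View pics/s2.png

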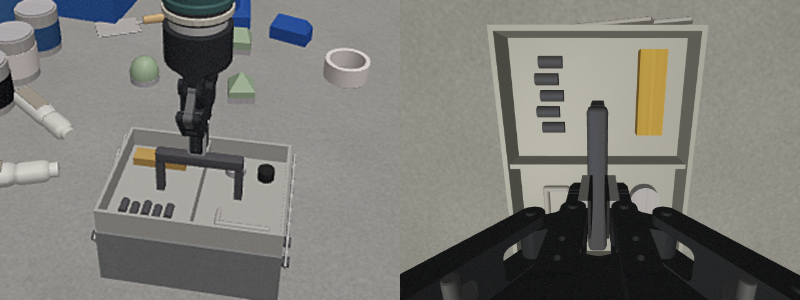

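```bash
python3 - <<'E'
from m import *
info(); print(env.state()['grasp_force'])
im,d,P=cloud("side");im2,d,P2=cloud("wrist")
a=cv2.resize(im[280:350,210:310],(400,280),interpolation=cv2.INTER_CUBIC)
b=cv2.resize(im2[220:430,220:420],(400,420),interpolation=cv2.INTER_CUBIC)[:420]
save("s3",np.hstack([np.vstack([a,np.zeros((140,400,3),np.uint8)]),b]))
m=(abs(P[...,0]-.473)<.009)&(abs(P[...,1]-.14)<.05)&(P[...,2]>.118)&(P[...,2]<.175)
v,u=np.where(m); i=np.argsort(v)
for r in np.unique(v)[::2]: k=v==r; print(r,np.round(np.median(P[r,u[k]],axis=0)*1000,0))
E
```

```text
t 2.92 tcp [473.1 138.7 140.4] xyaw 1.99 zax [ 0.e+00 -1.e-04 -1.e+00] F [ 0.5 -0.8 -0.1] w 8.0 q [-0.47  0.3   0.13  2.05 -0.06  0.79 -1.84]
0.0
303 [481. 151. 175.]
305 [472. 150. 172.]
307 [472. 156. 173.]
309 [472. 155. 169.]
311 [471. 157. 166.]
313 [472. 150. 156.]
315 [474. 145. 149.]
317 [473. 146. 145.]
319 [473. 147. 142.]
321 [473. 147. 138.]
323 [467. 145. 134.]
```

View pics/s3.png

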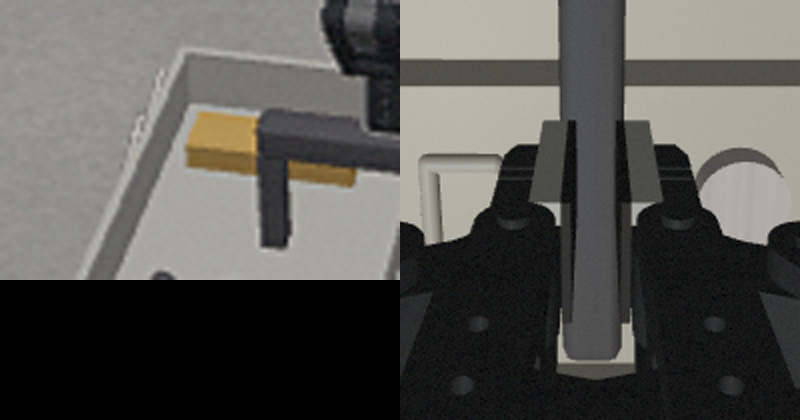

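```bash
python3 - <<'E'
from m import *
im2,d,P=cloud("wrist")
for (u,v) in [(295,284),(295,300),(295,315),(340,300),(318,300),(318,260),(290,300),(285,300),(300,300),(304,300),(304,340),(318,390)]: print(u,v,im2[v,u],np.round(P[v,u]*1000,1),d[v,u].round(3))
for r in (285,295,305,315): print(r,[tuple(np.round(P[r,u,1:]*1000).astype(int)) for u in range(280,356,5)])
E
```

```text
295 284 [76 77 73] [484.9 147.  164.6] 0.145
295 300 [75 76 73] [484.7 146.2 178.3] 0.132
295 315 [76 76 72] [484.9 145.6 189.8] 0.121
340 300 [75 77 74] [485.2 130.3 178.3] 0.132
318 300 [81 82 85] [471.4 137.6 149.9] 0.163
318 260 [81 82 84] [490.3 138.2 150.9] 0.157
290 300 [72 76 70] [485.  147.9 179.1] 0.131
285 300 [24 24 16] [480.9 150.3 170.7] 0.14
300 300 [76 78 73] [485.  144.4 178.8] 0.131
304 300 [15 17 14] [485.1 143.  178.9] 0.131
304 340 [48 46 44] [478.  142.4 193.3] 0.119
318 390 [82 82 81] [426.3 136.  151.1] 0.174
285 [(np.int64(160), np.int64(88)), (np.int64(157), np.int64(88)), (np.int64(154), np.int64(86)), (np.int64(147), np.int64(165)), (np.int64(145), np.int64(166)), (np.int64(143), np.int64(166)), (np.int64(141), np.int64(151)), (np.int64(139), np.int64(151)), (np.int64(137), np.int64(150)), (np.int64(135), np.int64(151)), (np.int64(133), np.int64(166)), (np.int64(131), np.int64(165)), (np.int64(130), np.int64(166)), (np.int64(120), np.int64(88)), (np.int64(117), np.int64(88)), (np.int64(114), np.int64(87))]
295 [(np.int64(153), np.int64(166)), (np.int64(151
[... 800 characters left out ...]
4(134), np.int64(182)), (np.int64(132), np.int64(182)), (np.int64(131), np.int64(183)), (np.int64(129), np.int64(183)), (np.int64(126), np.int64(174)), (np.int64(124), np.int64(175))]
315 [(np.int64(151), np.int64(181)), (np.int64(149), np.int64(190)), (np.int64(147), np.int64(189)), (np.int64(146), np.int64(190)), (np.int64(144), np.int64(191)), (np.int64(142), np.int64(190)), (np.int64(141), np.int64(151)), (np.int64(139), np.int64(150)), (np.int64(136), np.int64(151)), (np.int64(134), np.int64(150)), (np.int64(134), np.int64(189)), (np.int64(133), np.int64(190)), (np.int64(131), np.int64(190)), (np.int64(129), np.int64(190)), (np.int64(128), np.int64(189)), (np.int64(125), np.int64(182))]
```

The wrist depth puts the fingertips at z≈161, about 21 mm above the TCP and some 35 mm shorter than stated. The side view agrees: the fingers end above the bar. I'm opening, going 33 mm lower and gripping again.

Call:
play_rows(rows=[45,0,0,0,0,0,0,45,0,0,0,0,0,0,45,0,0,0,0,0,0,45,0,0,0,0,0,0,45,0,0,6,0,0,0,45,0,0,12,0,0,0,45,0,0,18,0,0,0,45,0,0,24,0,0,0])

```text
t: 3.73
tool_pos: [0.4728, 0.1386, 0.1155]
tool_rot: [1.0, 0.017, -0.0, 0.0]
contact_force: [0.9, -0.5, -0.1]
gripper_width: 0.0449
grasp_force: 0.0
```

Call:
play_rows(rows=[45,0,0,5,0,0,0,45,0,0,9,0,0,0,0,0,0,9,0,0,0,0,0,0,9,0,0,0,0,0,0,9,0,0,0,0,0,0,9,0,0,0,0,0,0,9,0,0,0,0,0,0,9,0,0,0])

```text
t: 4.4
tool_pos: [0.4731, 0.1395, 0.1076]
tool_rot: [1.0, 0.018, 0.0, -0.0]
contact_force: [0.0, 3.4, -1.9]
gripper_width: 0.0132
grasp_force: 61.5
```

```bash
python3 - <<'E'
from m import *
info(); print(env.state()['grasp_force'])
im2,d,P=cloud("wrist")
for u in (295,300,340): print(u,[(v,round(float(P[v,u,2])*1000)) for v in range(270,330,6)])
E
```

```text
t 4.4 tcp [473.1 139.5 107.6] xyaw 2.02 zax [ 5.e-04  9.e-04 -1.e+00] F [ 0.   3.4 -1.9] w 13.2 q [-0.46  0.36  0.13  2.08 -0.07  0.71 -1.83]
61.45283102989197
295 [(270, 89), (276, 97), (282, 129), (288, 135), (294, 141), (300, 146), (306, 151), (312, 156), (318, 159), (324, 160)]
300 [(270, 151), (276, 150), (282, 150), (288, 150), (294, 150), (300, 150), (306, 151), (312, 150), (318, 150), (324, 151)]
340 [(270, 90), (276, 97), (282, 131), (288, 137), (294, 141), (300, 145), (306, 150), (312, 155), (318, 159), (324, 161)]
```

The bar is gripped at 13 mm and 61 N. Next I'm swinging the tray along its arc.

Call:
play_rows(rows=[0,0,-2.6,-6,0,0,0,0,0,-5.6,-11.8,0,0,0,0,0,-8.9,-17.4,0,0,0,0,0,-12.5,-22.8,0,0,0,0,0,-16.5,-28,0,0,0,0,0,-20.7,-32.9,0,0,0,0,0,-25.3,-37.6,0,0,0,0,0,-30.1,-42,0,0,0])

```text
t: 5.12
tool_pos: [0.472, 0.1691, 0.1494]
tool_rot: [1.0, 0.017, 0.0, 0.0]
contact_force: [3.0, 3.9, -11.0]
gripper_width: 0.0131
grasp_force: 60.2
```

Call:
play_rows(rows=[0,0,-5,-4.1,0,0,0,0,0,-10.3,-7.9,0,0,0,0,0,-15.8,-11.4,0,0,0,0,0,-21.5,-14.6,0,0,0,0,0,-27.4,-17.4,0,0,0,0,0,-33.4,-19.8,0,0,0,0,0,-39.6,-21.9,0,0,0,0,0,-45.9,-23.7,0,0,0])

```text
t: 5.78
tool_pos: [0.4704, 0.2146, 0.1732]
tool_rot: [1.0, 0.017, -0.0, 0.0]
contact_force: [3.5, 2.0, -10.3]
gripper_width: 0.0132
grasp_force: 60.3
```

Call:
play_rows(rows=[0,0,-6.3,-1.3,0,0,0,0,0,-12.8,-2.3,0,0,0,0,0,-19.3,-2.9,0,0,0,0,0,-25.8,-3.1,0,0,0,0,0,-32.3,-2.9,0,0,0,0,0,-38.8,-2.3,0,0,0,0,0,-45.2,-1.4,0,0,0,0,0,-51.6,-0.1,0,0,0])

```text
t: 6.45
tool_pos: [0.4687, 0.2671, 0.1734]
tool_rot: [1.0, 0.017, 0.0, -0.0]
contact_force: [1.5, 0.0, -2.9]
gripper_width: 0.013
grasp_force: 61.3
```

Call:
play_rows(rows=[0,0,-6.3,1.7,0,0,0,0,0,-12.5,3.8,0,0,0,0,0,-18.5,6.3,0,0,0,0,0,-24.4,9,0,0,0,0,0,-30.1,12.2,0,0,0,0,0,-35.7,15.6,0,0,0,0,0,-41,19.4,0,0,0,0,0,-46,23.5,0,0,0])

```text
t: 7.12
tool_pos: [0.4671, 0.3135, 0.1495]
tool_rot: [1.0, 0.018, 0.0, -0.001]
contact_force: [1.2, 4.0, -0.4]
gripper_width: 0.013
grasp_force: 61.7
```

Call:
play_rows(rows=[0,0,-4.8,4.4,0,0,0,0,0,-9.4,9.1,0,0,0,0,0,-13.7,14,0,0,0,0,0,-17.6,19.2,0,0,0,0,0,-21.3,24.6,0,0,0,0,0,-24.6,30.2,0,0,0,0,0,-27.6,36,0,0,0,0,0,-30.2,41.9,0,0,0])

```text
t: 7.78
tool_pos: [0.466, 0.3436, 0.1072]
tool_rot: [1.0, 0.018, 0.0, -0.001]
contact_force: [1.3, 3.9, 10.4]
gripper_width: 0.0133
grasp_force: 63.7
```

```bash
python3 -c "
from m import *
info()"
```

```text
t 7.78 tcp [466.  343.6 107.2] xyaw 2.02 zax [ 6.e-04  1.e-03 -1.e+00] F [ 1.3  3.9 10.4] w 13.3 q [-0.74  0.48  0.06  1.87 -0.04  0.79 -2.19]
```

The tray rests open, with Fz at +10 N on its stop. I'm releasing, lifting and crossing to the pad.

Call:
play_rows(rows=[45,0,0,0,0,0,0,45,0,0,0,0,0,0,45,0,0,0,0,0,0,45,0,0,-5,0,0,0,60,0,0,-20,0,0,0,75,0,0,-40,0,0,0,85,0,0,-65,0,0,0,85,0,10,-90,0,0,0])

```text
t: 8.45
tool_pos: [0.4657, 0.3334, 0.199]
tool_rot: [1.0, 0.018, -0.0, -0.0]
contact_force: [0.5, 0.3, 0.2]
gripper_width: 0.0851
grasp_force: 0.0
```

Call:
play_rows(rows=[85,1,25,0,0,0,0,85,2,55,0,0,0,0,85,3,90,0,0,0,0,85,5,127,0,0,0,0,85,6,164,0,0,0,0,85,8,201,0,0,0,0,85,9,238,0,0,0,0,85,11,275,0,0,0,0])

```text
t: 9.12
tool_pos: [0.4865, 0.0557, 0.1985]
tool_rot: [1.0, 0.017, 0.0, -0.0]
contact_force: [0.7, -0.3, -0.7]
gripper_width: 0.0851
grasp_force: 0.0
```

Call:
play_rows(rows=[85,2,37,0,0,0,0,85,4,74,0,0,0,0,85,5,111,0,0,0,0,85,7,148,0,0,0,0,85,8,185,0,0,0,0,85,10,222,0,0,0,0,85,11,259,0,0,0,0,85,12,296,0,0,0,0])

```text
t: 9.78
tool_pos: [0.5086, -0.2396, 0.1986]
tool_rot: [1.0, 0.017, 0.0, 0.0]
contact_force: [0.3, 0.1, 0.5]
gripper_width: 0.0847
grasp_force: 0.0
```

Call:
play_rows(rows=[85,2,35,5,0,0,0,85,3,65,15,0,0,0,85,4,90,25,0,0,0,85,5,108,35,0,0,0,85,5,118,40,0,0,0,85,5,120,40,0,0,0,85,5,120,40,0,0,0,85,5,120,40,0,0,0])

```text
t: 10.45
tool_pos: [0.5188, -0.356, 0.1585]
tool_rot: [1.0, 0.018, 0.0, -0.0]
contact_force: [0.0, 0.8, 0.9]
gripper_width: 0.0847
grasp_force: 0.0
```

```bash
python3 - <<'E'
from m import *
info()
im,d,P=cloud("wrist")
hsv=cv2.cvtColor(im,cv2.COLOR_RGB2HSV)
m=((hsv[...,0]>35)&(hsv[...,0]<75)&(hsv[...,1]>40)&(P[...,2]<.08)&(P[...,2]>.006)).astype(np.uint8)
m[:]=m*(np.hypot(P[...,0]-.518,P[...,1]+.357)<.07)
cs,_=cv2.findContours(m,0,1)
p=P[m>0]
def rect(p,l):
    c,s,a=cv2.minAreaRect((p[:,:2]*1000).astype(np.float32));print(l,len(p),np.round(c,1),np.round(s,1),round(a,2),tool([c[0],c[1],25]))
rect(p,'all');rect(p[(p[:,2]>.02)&(p[:,2]<.032)],'eave');rect(p[p[:,2]>.045],'ridge');print(np.nanmax(p[:,2]))
v,u=np.where(m);print(u.min(),u.max(),v.min(),v.max())
# tray check from scene
im,d,P=cloud("scene");Q=P.reshape(-1,3)
B=Q[(Q[:,2]>.138)&(Q[:,2]<.156)&(Q[:,0]>.35)&(Q[:,0]<.6)&(Q[:,1]>.05)&(Q[:,1]<.5)];rect(B,'bar')
E
```

```text
t 10.45 tcp [ 518.8 -356.   158.5] xyaw 2.06 zax [ 8.e-04  7.e-04 -1.e+00] F [0.  0.8 0.9] w 84.7 q [ 0.27  0.51  0.37  1.73 -0.22  0.95 -0.8 ]
all 4989 [ 518.4 -359.5] [79.4 39.9] 4.22 [ -0.9   3.9 133.6]
eave 713 [ 518.4 -359.5] [79.4 39.9] 4.22 [ -0.9   3.9 133.6]
ridge 1698 [ 518.5 -359.3] [66.8 16.5] 3.8 [ -0.8   3.7 133.6]
0.05282517612638482
294 346 170 270
bar 600 [465.4 341.6] [110.4  16.6] 2.59 [ -28.2 -698.7  133.9]
```

The wrist fit gives the pad 80x40 at (518.5,-359.5), yaw 4°. The tray bar measures open at y=342. I'm lowering onto the pad.

Call:
play_rows(rows=[80,-0.5,2,20,0,0,-0.034,75,-1,3.8,45,0,0,-0.034,70,-1,3.8,70,0,0,-0.034,70,-1,3.8,95,0,0,-0.034,70,-1,3.8,118,0,0,-0.034,70,-1,3.8,135,0,0,-0.034,70,-1,3.8,145,0,0,-0.034,70,-1,3.8,150,0,0,-0.034])

```text
t: 11.22
tool_pos: [0.5174, -0.3597, 0.0068]
tool_rot: [0.999, 0.035, -0.001, -0.001]
contact_force: [-0.4, -0.1, -0.0]
gripper_width: 0.0698
grasp_force: 0.0
```

```bash
python3 - <<'E'
from m import *
info()
im2,d,P=cloud("wrist"); save("w4",im2)
im,d,P=cloud("side")
save("w4",np.hstack([cv2.resize(im2,(400,300)),cv2.resize(im[100:280,200:440],(400,300))]))
E
```

```text
t 11.22 tcp [ 517.4 -359.7    6.8] xyaw 4.01 zax [-0.0011  0.0012 -1.    ] F [-0.4 -0.1 -0. ] w 69.8 q [ 0.34  0.71  0.29  1.78 -0.3   0.69 -0.7 ]
```

View pics/w4.png

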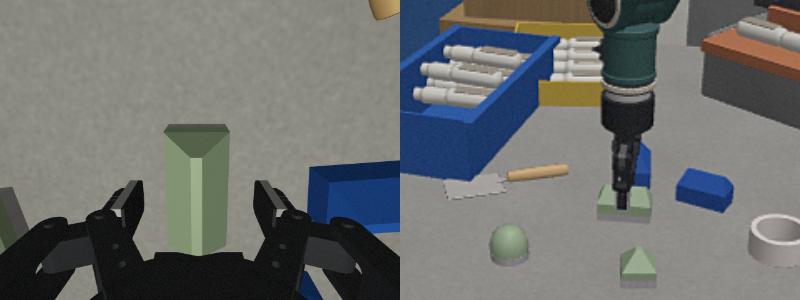

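The pad (197,190) is centred between the fingers, with the blue decoy at (355,195) clear of them. Now down 20 mm and close.

Call:
play_rows(rows=[65,0,0,6,0,0,0,60,0,0,12,0,0,0,56,0,0,17,0,0,0,52,0,0,20,0,0,0,30,0,0,20,0,0,0,20,0,0,20,0,0,0,20,0,0,20,0,0,0,20,0,0,20,0,0,0])

```text
t: 11.98
tool_pos: [0.5173, -0.361, -0.0123]
tool_rot: [0.999, 0.034, -0.0, -0.0]
contact_force: [-0.0, 0.3, -2.1]
gripper_width: 0.0387
grasp_force: 61.6
```

Call:
play_rows(rows=[20,0,0,0,0,0,0,20,0,0,0,0,0,0,20,0,0,-3,0,0,0,20,0,0,-8,0,0,0,20,0,0,-15,0,0,0,20,0,0,-25,0,0,0,20,0,0,-35,0,0,0,20,0,0,-40,0,0,0])

```text
t: 12.65
tool_pos: [0.5184, -0.3618, 0.0301]
tool_rot: [0.999, 0.034, 0.001, 0.001]
contact_force: [-0.2, -0.5, -1.6]
gripper_width: 0.0389
grasp_force: 61.6
```

```bash
python3 - <<'E'
from m import *
info(); print(env.state()['grasp_force'])
im2,d,P=cloud("wrist")
im,d,P=cloud("side")
save("w5",np.hstack([cv2.resize(im2,(400,300)),cv2.resize(im[150:250,270:403],(400,300),interpolation=2)]))
E
```

```text
t 12.65 tcp [ 518.4 -361.8   30.1] xyaw 3.93 zax [ 0.0025 -0.0015 -1.    ] F [-0.2 -0.5 -1.6] w 38.9 q [ 0.33  0.68  0.31  1.78 -0.29  0.72 -0.71]
61.59876840189099
```

View pics/w5.png

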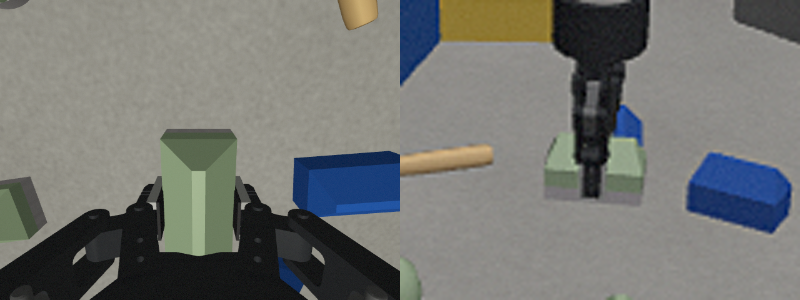

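The pad is gripped at 39 mm and lifted, hanging level. I'm carrying it over the bay.

Call:
play_rows(rows=[20,0,0,-18,0,0,0,20,0,-8,-40,0,0,0,20,0,-22,-63,0,0,0,20,-1,-42,-83,0,0,0,20,-2,-68,-95,0,0,0.01,20,-2,-98,-100,0,0,0.02,20,-3,-130,-100,0,0,0.03,20,-4,-163,-100,0,0,0.034])

```text
t: 13.42
tool_pos: [0.5021, -0.1977, 0.1283]
tool_rot: [1.0, 0.017, 0.001, 0.0]
contact_force: [0.4, -0.0, -1.6]
gripper_width: 0.0392
grasp_force: 61.7
```

Call:
play_rows(rows=[20,0,-33,0,0,0,0,20,0,-66,0,0,0,0,20,0,-99,0,0,0,0,20,0,-132,0,0,0,0,20,0,-165,0,0,0,0,20,0,-198,0,0,0,0,20,0,-230,0,0,0,0,20,0,-258,0,0,0,0])

```text
t: 14.08
tool_pos: [0.4927, 0.0614, 0.1278]
tool_rot: [1.0, 0.018, -0.0, -0.0]
contact_force: [0.9, 0.1, -2.4]
gripper_width: 0.039
grasp_force: 61.7
```

Call:
play_rows(rows=[20,0,-24,0,0,0,0,20,0,-44,0,0,0,0,20,0,-60,0,0,0,0,20,0,-71,0,0,0,0,20,0,-77,0,0,0,0,20,0,-79,0,0,0,0,20,0,-79,0,0,0,0,20,0,-79,0,0,0,0])

```text
t: 14.75
tool_pos: [0.4906, 0.1369, 0.1277]
tool_rot: [1.0, 0.017, -0.0, 0.0]
contact_force: [-0.1, -0.4, -1.3]
gripper_width: 0.0391
grasp_force: 61.7
```

```bash
python3 - <<'E'
from m import *
info(); print(env.state()['grasp_force'],tool([473,139.2,142]))
im2,d,P=cloud("wrist")
im,d,P=cloud("scene"); np.save("sc2.npy",P)
save("w6",np.hstack([cv2.resize(im2,(400,300)),cv2.resize(im[140:350,400:640],(400,350))[:300]]))
Q=P.reshape(-1,3)
for lo,hi in((.07,.09),):
  B=Q[(Q[:,2]>lo)&(Q[:,2]<hi)&(Q[:,0]>.33)&(Q[:,0]<.62)&(Q[:,1]>.03)&(Q[:,1]<.235)];c,s,a=cv2.minAreaRect((B[:,:2]*1000).astype(np.float32));print(c,s,a)
E
```

```text
t 14.75 tcp [490.6 136.9 127.7] xyaw 1.9 zax [-1.e-04 -6.e-04 -1.e+00] F [-0.1 -0.4 -1.3] w 39.1 q [-0.55  0.35  0.26  2.03 -0.13  0.77 -1.76]
61.65166491642594 [-17.5  -2.9 -14.3]
(473.9665832519531, 144.45704650878906) (232.30230712890625, 172.71588134765625) 2.101372718811035
```

View pics/w6.png

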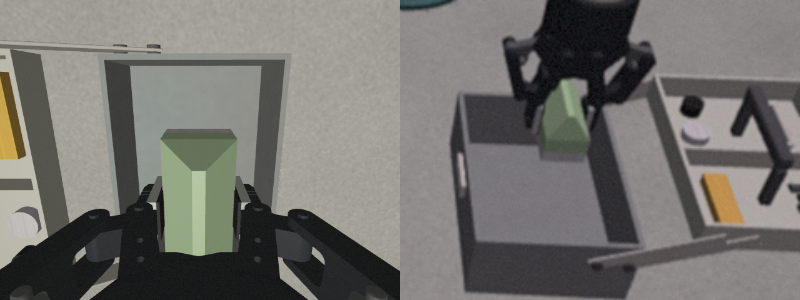

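The bay is open and empty under the pad, with the tray resting beside it. I'm shifting -17, -3 and lowering.

Call:
play_rows(rows=[20,-8,-1.5,5,0,0,0,20,-15,-3,15,0,0,0,20,-17.5,-3,30,0,0,0,20,-17.5,-3,47,0,0,0,20,-17.5,-3,64,0,0,0,20,-17.5,-3,80,0,0,0,20,-17.5,-3,94,0,0,0,20,-17.5,-3,105,0,0,0])

```text
t: 15.52
tool_pos: [0.4719, 0.1399, 0.0215]
tool_rot: [1.0, 0.017, -0.001, 0.0]
contact_force: [0.5, 0.6, -2.1]
gripper_width: 0.0389
grasp_force: 61.7
```

Call:
play_rows(rows=[20,0,0,8,0,0,0,20,0,0,15,0,0,0,20,0,0,20,0,0,0,20,0,0,24,0,0,0,20,0,0,26,0,0,0,20,0,0,27,0,0,0,20,0,0,28,0,0,0,20,0,0,28,0,0,0])

```text
t: 16.18
tool_pos: [0.4732, 0.1405, -0.005]
tool_rot: [1.0, 0.017, 0.0, -0.0]
contact_force: [-0.5, 0.6, -2.0]
gripper_width: 0.0391
grasp_force: 61.7
```

Call:
play_rows(rows=[20,0,0,1,0,0,0,20,0,0,2,0,0,0,20,0,0,3,0,0,0,20,0,0,3,0,0,0,20,0,0,3,0,0,0,20,0,0,3,0,0,0,20,0,0,3,0,0,0,20,0,0,3,0,0,0])

```text
t: 16.85
tool_pos: [0.4732, 0.1406, -0.0076]
tool_rot: [1.0, 0.017, 0.0, -0.0]
contact_force: [-1.6, -0.6, 5.7]
gripper_width: 0.0392
grasp_force: 62.4
```

The pad has touched down at Fz +5.7 N. I'm releasing and lifting, then going back over the open tray's bar at about (465.8,342.5).

Call:
play_rows(rows=[45,0,0,0,0,0,0,55,0,0,0,0,0,0,60,0,0,0,0,0,0,60,0,0,0,0,0,0,60,0,0,-5,0,0,0,60,0,0,-15,0,0,0,60,0,0,-30,0,0,0,60,0,0,-50,0,0,0])

```text
t: 17.52
tool_pos: [0.4722, 0.1401, 0.0422]
tool_rot: [1.0, 0.017, -0.001, 0.0]
contact_force: [0.4, 0.2, 0.8]
gripper_width: 0.0602
grasp_force: 0.0
```

Call:
play_rows(rows=[60,0,0,-25,0,0,0,60,0,0,-55,0,0,0,60,0,0,-85,0,0,0,60,0,0,-115,0,0,0,60,0,-10,-140,0,0,0,60,0,-25,-150,0,0,0,60,0,-50,-150,0,0,0,60,0,-80,-150,0,0,0])

```text
t: 18.18
tool_pos: [0.471, 0.22, 0.1943]
tool_rot: [1.0, 0.016, 0.002, -0.001]
contact_force: [0.9, -0.1, -0.0]
gripper_width: 0.0605
grasp_force: 0.0
```

Call:
play_rows(rows=[60,0,-30,0,0,0,0,60,0,-57,0,0,0,0,60,0,-80,0,0,0,0,60,0,-100,0,0,0,0,60,0,-114,0,0,0,0,60,0,-121,0,0,0,0,60,0,-122,0,0,0,0,60,0,-122,0,0,0,0])

```text
t: 18.85
tool_pos: [0.4661, 0.3415, 0.1919]
tool_rot: [1.0, 0.017, 0.0, 0.0]
contact_force: [0.6, -0.0, -1.1]
gripper_width: 0.0598
grasp_force: 0.0
```

```bash
python3 - <<'E'
from m import *
info()
im2,d,P=cloud("wrist");Q=P.reshape(-1,3)
def rect(p,l):
    c,s,a=cv2.minAreaRect((p[:,:2]*1000).astype(np.float32));print(l,len(p),np.round(c,1),np.round(s,1),round(a,2),tool([c[0],c[1],142]))
rect(Q[(Q[:,2]>.138)&(Q[:,2]<.156)&(np.hypot(Q[:,0]-.466,Q[:,1]-.342)<.07)],'bar')
im,d,P=cloud("scene");hsv=cv2.cvtColor(im,cv2.COLOR_RGB2HSV)
g=(hsv[...,0]>35)&(hsv[...,0]<75)&(hsv[...,1]>40)&(np.hypot(P[...,0]-.473,P[...,1]-.14)<.08)
p=P[g];rect(p,'pad');print(np.percentile(p[:,2],[2,50,98]));rect(p[p[:,2]>.049],'ridge')
save("w7",cv2.resize(im[150:330,400:640],(640,480)))
E
```

```text
t 18.85 tcp [466.1 341.5 191.9] xyaw 1.96 zax [ 0.e+00 -7.e-04 -1.e+00] F [ 0.6 -0.  -1.1] w 59.8 q [-0.85  0.37  0.2   1.82 -0.09  0.96 -2.15]
bar 4374 [466.2 342.6] [107.2  14. ] 2.09 [ 0.  -1.7 49.9]
pad 763 [476.5 138.8] [79.7 38.8] 1.98 [  3.5 202.2  50. ]
[0.02114351 0.04211204 0.05568481]
ridge 200 [475.7 138.9] [67.6 17.5] 2.2 [  2.7 201.9  50. ]
```

View pics/w7.png

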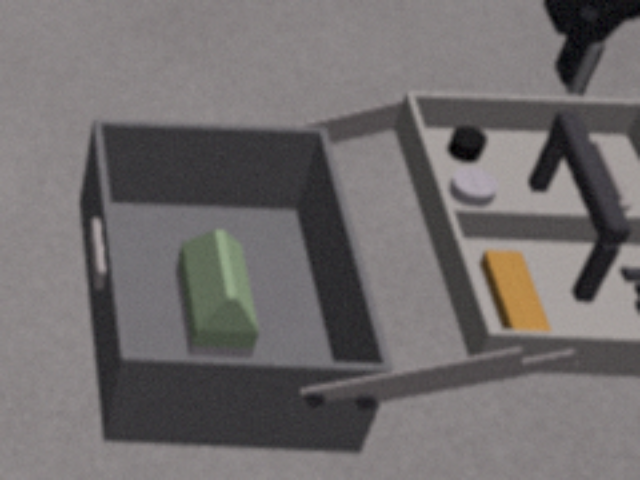

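The pad stands upright at the compartment's centre, at (218,290) in the crop. I'm gripping the bar again.

Call:
play_rows(rows=[55,0,-1,10,0,0,0,45,0,-1.5,25,0,0,0,45,0,-1.5,42,0,0,0,45,0,-1.5,58,0,0,0,45,0,-1.5,72,0,0,0,45,0,-1.5,81,0,0,0,45,0,-1.5,84.5,0,0,0,45,0,-1.5,84.5,0,0,0])

```text
t: 19.62
tool_pos: [0.4656, 0.343, 0.1063]
tool_rot: [1.0, 0.017, -0.001, 0.001]
contact_force: [0.1, -1.2, 1.1]
gripper_width: 0.0453
grasp_force: 0.0
```

Call:
play_rows(rows=[0,0,0,0,0,0,0,0,0,0,0,0,0,0,0,0,0,0,0,0,0,0,0,0,0,0,0,0,0,0,0,0,0,0,0,0,0,0,0,0,0,0,0,0,0,0,0,0,0,0,0,0,0,0,0,0])

```text
t: 20.28
tool_pos: [0.4665, 0.3436, 0.1082]
tool_rot: [1.0, 0.017, 0.001, -0.0]
contact_force: [-0.5, -2.8, 5.9]
gripper_width: 0.0131
grasp_force: 61.5
```

Now the reverse arc, mirrored, with a slow finish.

Call:
play_rows(rows=[0,0,2.6,-6,0,0,0,0,0,5.6,-11.8,0,0,0,0,0,8.9,-17.4,0,0,0,0,0,12.5,-22.8,0,0,0,0,0,16.5,-28,0,0,0,0,0,20.7,-32.9,0,0,0,0,0,25.3,-37.6,0,0,0,0,0,30.1,-42,0,0,0])

```text
t: 20.95
tool_pos: [0.4673, 0.3138, 0.1502]
tool_rot: [1.0, 0.017, 0.001, -0.001]
contact_force: [2.5, 2.1, -2.8]
gripper_width: 0.0128
grasp_force: 60.2
```

Call:
play_rows(rows=[0,0,5,-4.1,0,0,0,0,0,10.3,-7.9,0,0,0,0,0,15.8,-11.4,0,0,0,0,0,21.5,-14.6,0,0,0,0,0,27.4,-17.4,0,0,0,0,0,33.4,-19.8,0,0,0,0,0,39.6,-21.9,0,0,0,0,0,45.9,-23.7,0,0,0])

```text
t: 21.62
tool_pos: [0.469, 0.2678, 0.1739]
tool_rot: [1.0, 0.017, 0.001, -0.001]
contact_force: [3.9, 2.6, 4.7]
gripper_width: 0.0126
grasp_force: 61.3
```

Call:
play_rows(rows=[0,0,6.3,-1.3,0,0,0,0,0,12.8,-2.3,0,0,0,0,0,19.3,-2.9,0,0,0,0,0,25.8,-3.1,0,0,0,0,0,32.3,-2.9,0,0,0,0,0,38.8,-2.3,0,0,0,0,0,45.2,-1.4,0,0,0,0,0,51.6,-0.1,0,0,0])

```text
t: 22.28
tool_pos: [0.4707, 0.2141, 0.1736]
tool_rot: [1.0, 0.017, 0.0, 0.001]
contact_force: [3.9, -1.4, 3.4]
gripper_width: 0.0128
grasp_force: 61.1
```

Call:
play_rows(rows=[0,0,6.3,1.7,0,0,0,0,0,12.5,3.8,0,0,0,0,0,18.5,6.3,0,0,0,0,0,24.4,9,0,0,0,0,0,30.1,12.2,0,0,0,0,0,35.7,15.6,0,0,0,0,0,41,19.4,0,0,0,0,0,46,23.5,0,0,0])

```text
t: 22.95
tool_pos: [0.4723, 0.1681, 0.149]
tool_rot: [1.0, 0.017, 0.0, 0.001]
contact_force: [5.5, -3.1, -0.9]
gripper_width: 0.013
grasp_force: 60.5
```

Call:
play_rows(rows=[0,0,3.6,3.3,0,0,0,0,0,7.1,6.7,0,0,0,0,0,10,9.8,0,0,0,0,0,12.6,12.7,0,0,0,0,0,14.7,15.2,0,0,0,0,0,16.5,17.6,0,0,0,0,0,18.1,19.9,0,0,0,0,0,19.6,22,0,0,0])

```text
t: 23.62
tool_pos: [0.4729, 0.1491, 0.1268]
tool_rot: [1.0, 0.017, 0.0, 0.001]
contact_force: [6.7, -1.2, -3.2]
gripper_width: 0.0127
grasp_force: 60.1
```

```bash
python3 -c "
from m import *
info()"
```

```text
t 23.62 tcp [472.9 149.1 126.8] xyaw 1.93 zax [ 4.0e-04 -1.5e-03 -1.0e+00] F [ 6.7 -1.2 -3.2] w 12.7 q [-0.58  0.33  0.25  2.06 -0.11  0.76 -1.8 ]
```

Call:
play_rows(rows=[0,0,1.7,3,0,0,0,0,0,3.3,6,0,0,0,0,0,4.6,8.5,0,0,0,0,0,5.9,11,0,0,0,0,0,6.8,13,0,0,0,0,0,7.7,15,0,0,0,0,0,8.4,16.5,0,0,0,0,0,9,18,0,0,0])

```text
t: 24.28
tool_pos: [0.4733, 0.1398, 0.1088]
tool_rot: [1.0, 0.017, 0.0, 0.001]
contact_force: [6.6, -3.2, -3.4]
gripper_width: 0.0128
grasp_force: 60.1
```

Call:
play_rows(rows=[0,0,0.3,0.6,0,0,0,0,0,0.5,1.2,0,0,0,0,0,0.7,1.8,0,0,0,0,0,0.9,2.3,0,0,0,0,0,1.1,2.7,0,0,0,0,0,1.2,3,0,0,0,0,0,1.2,3,0,0,0,0,0,1.2,3,0,0,0])

```text
t: 24.95
tool_pos: [0.4735, 0.1397, 0.108]
tool_rot: [1.0, 0.017, 0.0, -0.0]
contact_force: [0.9, -4.0, 16.5]
gripper_width: 0.0131
grasp_force: 63.0
```

The tray is seated, with Fz at +16 N. I'm releasing it, backing off and checking that it's closed.

Call:
play_rows(rows=[0,0,0,-1.5,0,0,0,0,0,0,-1.5,0,0,0,45,0,0,-1.5,0,0,0,45,0,0,-1.5,0,0,0,45,0,0,-1.5,0,0,0,45,0,0,-1.5,0,0,0,45,0,0,-10,0,0,0,45,0,0,-30,0,0,0])

```text
t: 25.62
tool_pos: [0.4707, 0.1399, 0.135]
tool_rot: [1.0, 0.017, -0.003, 0.001]
contact_force: [-0.4, -0.3, 0.4]
gripper_width: 0.045
grasp_force: 0.0
```

Call:
play_rows(rows=[45,0,0,-25,0,0,0,45,0,0,-50,0,0,0,45,0,0,-75,0,0,0,45,0,0,-95,0,0,0,45,0,0,-110,0,0,0,45,0,0,-115,0,0,0,45,0,0,-115,0,0,0,45,0,0,-115,0,0,0])

```text
t: 26.28
tool_pos: [0.4724, 0.1405, 0.2511]
tool_rot: [1.0, 0.017, -0.0, 0.0]
contact_force: [-0.6, -0.3, -0.4]
gripper_width: 0.045
grasp_force: 0.0
```

```bash
python3 - <<'E'
from m import *
info()
im2,d,P=cloud("wrist");Q=P.reshape(-1,3)
B=Q[(Q[:,2]>.138)&(Q[:,2]<.156)&(np.hypot(Q[:,0]-.473,Q[:,1]-.14)<.07)]
c,s,a=cv2.minAreaRect((B[:,:2]*1000).astype(np.float32));print(c,s,a,np.percentile(B[:,2],[10,50,90]))
im,d,P=cloud("side");save("w8",cv2.resize(im[130:440,150:470],(640,620))[:600])
E
```

```text
t 26.28 tcp [472.4 140.5 251.1] xyaw 2.0 zax [-8.e-04 -2.e-04 -1.e+00] F [-0.6 -0.3 -0.4] w 45.0 q [-0.6   0.16  0.27  1.95 -0.05  1.04 -1.84]
(473.47998046875, 138.7342529296875) (106.78182220458984, 13.712823867797852) 2.368229389190674 [0.14899085 0.15039595 0.15135842]
```

View pics/w8.png

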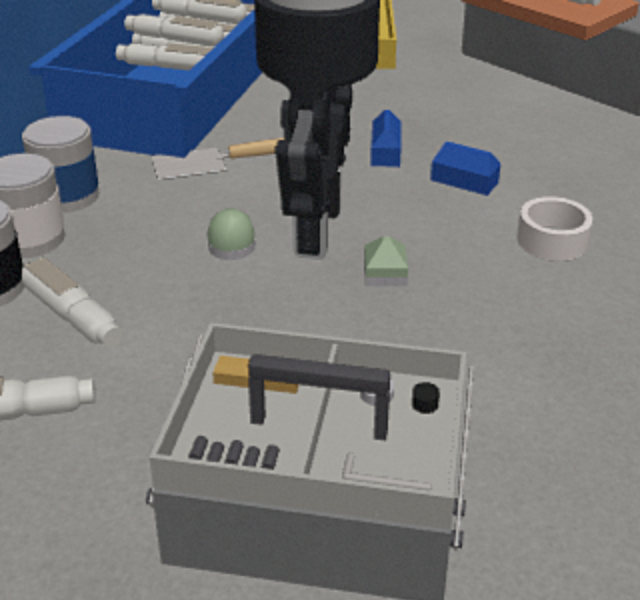

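The tray sits closed, with its bar at (320,370) back in its original place within 0.5 mm, and the arm is clear. I'm handing in.

```bash
python3 -c "
from h import env
print(env.job_done())"
```

```text
the job is handed in; nothing more can be done
None
```

The ridge pad stands upright at the centre of the compartment, the tray is fully closed with its bar back within about 0.5 mm of where it started, and the job was handed in at about 26 s with the arm clear.

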